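# Seat the keyed filter cell on the smoke extractor and hold it home

## Robot

A 6-joint arm with a two-finger parallel gripper is mounted at the origin on the work surface. World frame = base frame: x ahead of the robot, y to its left, z up, the work surface at z = 0. Lengths are in mm, angles in rad, forces in N, time in s.
With the tool pointing down it reaches from about 300 to 775 mm from the base axis. Payload 14.6 kg.
Tool frame: the origin (TCP) lies at the very end of the fingers, on their centre line; the grasp point (between the pads) lies 19 mm behind it; z points along the fingers, y is the line along which they close (so a half turn about z gives the same grasp; the last joint's range is limited). The gripper opens to 94 mm and grips with 3 to 60 N. Pads are 16 mm wide; open, the fingers measure 119 mm over their backs; the gripper's body (75 mm by 177 mm) begins 78 mm behind the grasp point.
Start: joints at [-1.384, 0.3, 1.521, -0, 1.321, -0.067], TCP at [138.09, -532.373, 205.446] pointing down, gripper open.
Joint ranges: [-3.03, 3.03], [-0.79, 2.21], [0.23, 2.52], [-1.04, 4.18], [0, 3.07], [-2.55, 2.55]. Speed limits (rad/s): [2.22, 2.22, 2.57, 3.14, 3.14, 3.14].

## Interface

Orientations are given as [roll, pitch, yaw] about the fixed x, y, z axes, in that order (R = Rz(yaw) Ry(pitch) Rx(roll)).
In Python, from cell import manip gives the robot as it stands.
- The arm moves only by the tool servo_tool, never from a script. Its argument "motion" is a list that holds one entry, the list of rows, each a list of 7 numbers: the shift along the world's x, y, z as a fraction of full scale, then the turn, a rotation vector about the world's x, y, z as a fraction of full scale, then the closure, from 0 (fully open) to 1 (shut). In form: [[[x, y, z, rx, ry, rz, gripper], ...]]. A call has 1 to 10 rows; each row is the pose to reach, as a shift and turn from the pose commanded when the call began, turning the shorter way round; what a row does not reach only later rows make up. Full scale, the value 1, is 0.5 m for a shift and pi rad for a turn. A row lasts 1/10 s, in which the tool goes at most 50 mm and 8.59 degrees, less where a joint would pass 70% of its speed; a pose out of reach is approached as far as the arm can. A call with a number of a shift or a turn outside -1 to 1 is refused whole. A call with a gripper value outside its range is refused whole. The fingers move at their own pace and stop on an object; "newtons" is the grip in N (left out, the last holds). Time passes only in rows, so rows that repeat a pose let the fingers close. It gives the time, the measured TCP pose, the force, the opening and the grip force at its end, in the units of the state.
- manip.read_state(): the state, without advancing time (a new reading comes with each control period).
- manip.camera(name): name is "scene" or "top" or "wrist"; returns a dict with "frame" (384x512x3 uint8, red, green, blue), "range_z" (384x512 float32, mm along the optical axis (not along the pixel's ray), 0 where there is no reading), "vfov" (degrees; the focal length in pixels is half the picture's height over the tangent of half this angle, whatever the lens; pixels are square), "cx", "cy" (the principal point, pixels), "k1" (the pictures are not rectified: a ray, as slopes to the right and down, at radius r is drawn at 1 + k1 r^2 times it, then the intrinsics apply), "cam_to_world" (4x4, takes a point from camera to world coordinates). Camera axes: x right, y down, z forward; pixel columns grow to the right and rows downward; lengths in mm; the calibration is good to about 2 mm. A picture is of the moment at which its call begins.
- manip.sign_off(): hands the job in; it is judged then, once.
The state is a dict: "clock": time; "joints": joint angles; "qd": joint speeds; "effort": joint torques, N m; "eef_pos": TCP position; "eef_rot": TCP orientation; "wrist_force": force on the tool from outside, world axes, zero at the start; "moment": the same for the moment, N m; "finger_gap": finger opening in mm; "finger_force": force on a finger pad.
Only numpy, scipy, OpenCV 4.12 (cv2) and the standard library are available. Lean on these libraries where they do the work, as an engineer would, in place of code of your own. Each camera call takes 0.05 s, during which the arm holds its last target. There are 200 camera calls.

## Task

Fit the knurled filter cell that stands on the table to the smoke extractor: set it over the inlet spigot on top of the extractor and turn it by its collar until the hidden keyways inside its skirt drop over the spigot's three pins. Then push it fully down against the sprung seal ring and finish while still holding it there in the fingers, pushed home, so that I can swing the clips over its foot; the spring lifts it again if you let go or ease off. Leave the mug, the jar and the wooden clog where they are.

Things in the scene. Friction and masses are not known exactly. Their poses are not given: they have to be found in the camera images.
- cell: Filter cell, loose, round, 64 mm high, 0.1 to 0.23 kg, standing upright on the table at the start. Origin: centre of its underside; z its axis, up. Black foot flange (diameter 61 mm, 3 mm high), black skirt (54 mm, up to height 36 mm), then the bright knurled collar (56 mm, from 36 to 64 mm) with a flat grille as its top face.
- collar (a point): On the cell's axis at mid-height of the knurled collar, 50 mm above the cell's underside: the height at which to grip.
- bore (a point): Centre of the mouth of the cell's bore, at its underside. The bore (diameter 38 mm) goes 34 mm up into the skirt; in its wall are three equal keyways, 120 degrees apart, 10 mm wide, reaching 24 mm out from the axis, open below and running the bore's full depth. They cannot be seen from outside and nothing on the cell marks their angle.
- extractor: Smoke extractor, a fixed grey steel case, 250 mm (x, front to back) by 220 mm (y) by 110 mm high, flat on top. Origin: centre of its underside, on the table; the front panel with switch and knob faces its -x. Three small steel swing clips, up to 9 mm high, stand on its top 40 to 72 mm from the inlet axis.
- inlet (a point): On the axis of the upright inlet spigot, level with the case's top (110 mm above the table; 25 mm from the case's centre towards its front). The spigot rises 34.5 mm above this point, diameter 35.6 mm, its top 11 mm tapered to 27.6 mm. When the cell is fully home its underside is 2.5 mm above this point.
- pins (a point): On the spigot's axis, 17.5 mm above point inlet, level with the tops of its three radial steel pins: diameter 6 mm, 120 degrees apart, ends 22.5 mm from the axis. Their angle differs each time and is not given. Out of key the cell stands on them by itself, underside at this point. In key, within about 4 degrees, it drops 9 mm onto the seal. A turn of 120 degrees, either way, always finds the key.
- seal (a joint): Push of the sprung black rubber seal ring (diameter 62 mm) round the foot of the spigot, in m: 0 = up, its top 8.5 mm above point inlet; 0.006 = pressed to its stop, cell fully home. Spring: 4.9 N at the start of the travel, 9.1 N at the stop, so the cell's weight alone does not press it.
- mug: Bystander: white mug, 80 mm across, 92 mm high, handle to its own +y; origin centre of underside.
- jar: Bystander: closed brown glass jar with a smooth metal cap, 58 mm across, 75 mm high; origin centre of underside.
- clog: Bystander: wooden bath clog, 250 mm long (x) by 88 mm by 56 mm high; origin centre of underside.
Not all that is in view belongs to the job. What is shaped like the cell but yellow is not meant.

How it is judged:
By the outcome, as a careful person would: the job done as asked, in the order asked, and still so for the second after the job is handed in, while the arm keeps its last pose, push and grip.
It also fails if it takes over 58 s, if anything falls off the work surface, if the arm or the gripper's body presses on something with over 40 N, if the wrist force passes 120 N, or if a joint passes its speed limit or range.

## Working session

There is one attempt and no reset: what is moved stays moved. The work goes in short steps, Python scripts to look and compute and a tool call to move; the robot and the scene stay as the last step left them, time stands still between calls to the robot, and variables do not carry over. Pictures are saved under pics/ and viewed, at most 10 in all, crops included, and the job is handed in when it is done.

Besides the shell and the picture viewer there is one more tool, called after "Request:" as name(argument=value, ...), one argument or row to a line, values as JSON. servo_tool: Moves the arm, as the interface text tells. Its arguments: {"type":"object","properties":{"motion":{"type":"array"},"newtons":{"type":"number"}},"required":["motion"]}

```bash
mkdir -p pics; cat > h.py <<'E'
import numpy as np, cv2
from cell import manip
def look(n,f=None):
    c=manip.camera(n); np.savez(f'{n}.npz',**c)
    if f: cv2.imwrite(f'pics/{f}.png',c['frame'][:,:,::-1])
    return c
def world(c,u,v,z=None):
    """pixel->world, with depth (z None) or on plane z"""
    H=384; f=H/2/np.tan(np.radians(float(c['vfov']))/2)
    d=np.array([(u-c['cx'])/f,(v-c['cy'])/f]); s=d.copy()
    for _ in range(20): s=d/(1+c['k1']*(s@s))
    ray=np.array([*s,1.]); T=c['cam_to_world']
    if z is None: k=c['range_z'][int(round(v)),int(round(u))]
    else: k=(z-T[2,3])/(T[:3,:3]@ray)[2]
    return T[:3,:3]@(ray*k)+T[:3,3]
E
python3 - <<'E'
from h import *
a=look('scene')['frame'];b=look('top')['frame']
cv2.imwrite('pics/a.png',cv2.resize(a,(800,600))[:,:,::-1]);cv2.imwrite('pics/b.png',cv2.resize(b,(800,600))[:,:,::-1])
print(manip.read_state())
E
```

```text
{'clock': 0.1, 'joints': array([-1.38360386e+00,  3.00426006e-01,  1.52151461e+00, -3.52761162e-05,
        1.32070618e+00, -6.65775236e-02]), 'qd': array([ 0.00075252, -0.00057014, -0.00278601,  0.00039362,  0.00118407,
       -0.00217015]), 'effort': array([ 1.49805805e-03, -5.32646012e+01, -3.53281689e+01,  7.09739607e-02,
        2.35136080e-02, -5.40585040e-05]), 'eef_pos': array([ 138.03623028, -532.15186734,  204.93918684]), 'eef_rot': array([-3.14053858e+00, -3.60364313e-05,  2.53778715e-01]), 'wrist_force': array([ 0.13514629,  0.28619078, -0.9483182 ]), 'moment': array([0.02192468, 0.03290832, 0.01896114]), 'finger_force': 0.0, 'finger_gap': 94.2773124514169}
```

View pics/a.png

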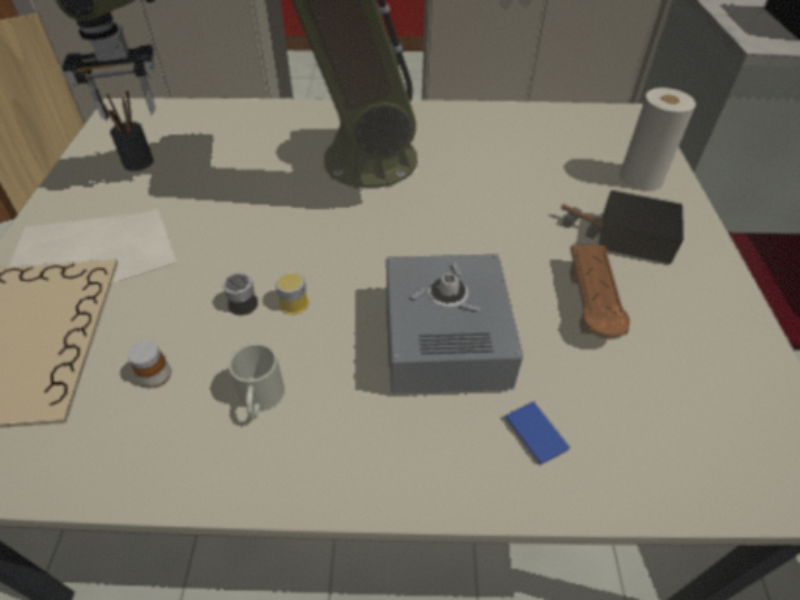

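View pics/b.png

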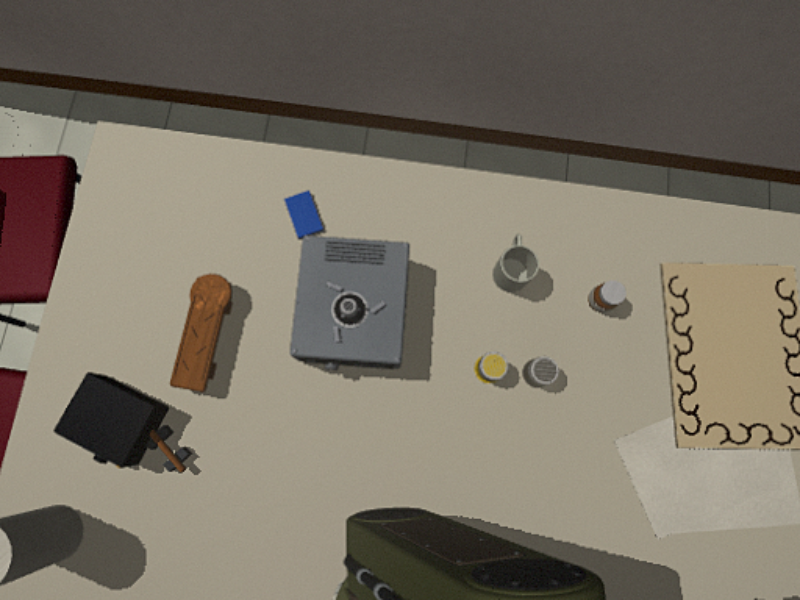

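Scene view: the bright collar over a black skirt is at (240,293). Its yellow twin is at (292,293), and the jar with the smooth cap is at (148,362). In the top view these are at (542,371), (492,367) and (607,295), and the spigot is at (348,307). The cell fits the first one: grey knurled collar, black skirt and grille. I'll confirm it in a crop and measure.

```bash
python3 - <<'E'
from h import *
c=dict(np.load('top.npz')); s=dict(np.load('scene.npz'))
def cloud(c,u0,v0,r,lo,hi):
    P=[world(c,u,v) for u in range(u0-r,u0+r) for v in range(v0-r,v0+r) if c['range_z'][v,u]>0]
    P=np.array(P); return P[(P[:,2]>lo)&(P[:,2]<hi)]
for n,u,v,r,lo,hi in [('cell',347,238,16,56,72),('yellow',315,234,16,56,72),('spigot',223,196,10,135,155),('case',225,195,50,104,114),('jar',388,189,14,68,82),('mug',332,170,22,80,100)]:
    P=cloud(c,u,v,r,lo,hi)
    if len(P)==0: print(n,'none');continue
    print(n,len(P),P.mean(0).round(1),P.min(0).round(1),P.max(0).round(1), cv2.minAreaRect(P[:,:2].astype(np.float32)))
print(world(c,346.9,237.4,64),world(c,222.7,196.5,144.5))
for uv in [(153.6,187.5),(172,177)]: print(world(s,*uv).round(1))
A=cv2.resize(c['frame'][170:270,160:370],None,fx=3.8,fy=3.8,interpolation=2)
B=cv2.resize(s['frame'][150:230,120:330],None,fx=2.6,fy=2.6,interpolation=2)
B=cv2.copyMakeBorder(B,0,0,0,A.shape[1]-B.shape[1],0)
cv2.imwrite('pics/c.png',np.vstack([A,B])[:600,:800,::-1])
E
```

```text
cell 259 [ 517.9 -229.9   64.4] [ 490.2 -259.1   56.2] [ 545.8 -202.8   70.1] ((518.012451171875, -230.0497589111328), (55.27200698852539, 55.31483459472656), 64.49604797363281)
yellow 256 [ 513.1 -126.8   64.6] [ 485.3 -155.5   56.8] [541.2 -98.1  71.1] ((513.6873779296875, -126.98602294921875), (55.163509368896484, 54.730125427246094), 53.31283950805664)
spigot 95 [576.2 174.9 143.3] [561.5 159.  135.2] [592.4 192.5 150.7] ((577.2423095703125, 175.1936798095703), (29.71385955810547, 30.353225708007812), 53.53594970703125)
case 4784 [598.5 176.6 110.1] [471.2  60.9 104.1] [729.8 293.  114. ] ((600.1569213867188, 177.42251586914062), (247.76834106445312, 219.94305419921875), 3.871066093444824)
jar 193 [ 696.1 -356.4   74.7] [ 673.3 -383.    69.1] [ 721.7 -331.5   80.3] ((697.0637817382812, -357.0110168457031), (48.594451904296875, 50.83338928222656), 19.682342529296875)
mug 150 [ 726.3 -155.4   89.1] [ 685.2 -193.7   80.1] [ 777.9 -114.8   97.7] ((724.3919067382812, -154.82058715820312), (78.18836975097656, 80.16429901123047), 48.38462448120117)
[ 514.42724716 -227.32366761   64.        ] [573.21512641 173.73796084 144.5       ]
[ 543.3 -222.8   58. ]
[ 441.6 -193.8    0.6]
```

View pics/c.png

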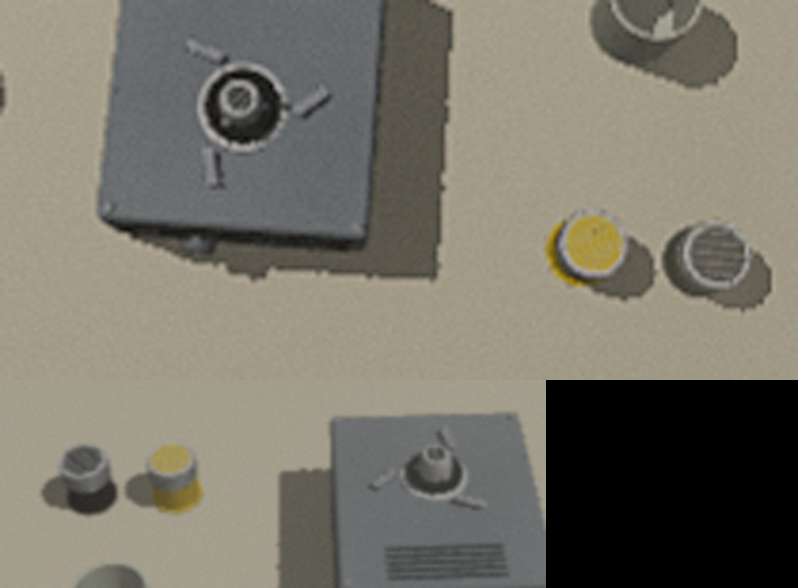

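The crop shows the grey grille over the black skirt at (715,255), so that is the cell. The yellow one at (592,245) is not meant. The spigot is at (240,100). The measured sizes agree with the given ones: collar 55 mm across, top at 64 mm, case top at 110 mm. I'll move above the cell with the fingers closing along about x, away from the yellow one.

Request:
servo_tool(
  motion=[
    [[0.76,0.604,-0.03,0,0,0.366,0],[0.76,0.604,-0.03,0,0,0.366,0],[0.76,0.604,-0.03,0,0,0.366,0],[0.76,0.604,-0.03,0,0,0.366,0],[0.76,0.604,-0.03,0,0,0.366,0],[0.76,0.604,-0.03,0,0,0.366,0],[0.76,0.604,-0.03,0,0,0.366,0],[0.76,0.604,-0.03,0,0,0.366,0],[0.76,0.604,-0.03,0,0,0.366,0],[0.76,0.604,-0.03,0,0,0.366,0]],
  ],
  newtons=30,
)

```text
clock: 1.1
eef_pos: [519.8, -228.0, 190.0]
eef_rot: [-3.141, -0.0, 1.405]
wrist_force: [-0.4, -0.0, 0.6]
finger_gap: 94.0
finger_force: 0.0
```

Request:
servo_tool(
  motion=[
    [[0,0,0,0,0,0,0],[0,0,0,0,0,0,0],[0,0,0,0,0,0,0],[0,0,0,0,0,0,0]],
  ],
)

```text
clock: 1.5
eef_pos: [517.4, -231.2, 190.6]
eef_rot: [3.142, 0.0, 1.402]
wrist_force: [0.0, 0.3, 0.4]
finger_gap: 93.9
finger_force: 0.0
```

```bash
python3 - <<'E'
from h import *
c=look('wrist','d'); s=manip.read_state(); print(s['clock'],s['eef_pos'],s['eef_rot'],s['joints'].round(2))
print(c['cam_to_world'].round(2))
V,U=np.nonzero(c['range_z']); P=np.array([world(c,u,v) for u,v in zip(U[::1],V)])
m=(abs(P[:,2]-64)<4)&(np.hypot(P[:,0]-518,P[:,1]+230)<45); Q=P[m].astype(np.float32)
print(m.sum(),Q.mean(0),cv2.minEnclosingCircle(Q[:,:2]))
E
```

```text
1.55 [ 517.48647203 -231.15265442  190.62259603] [3.14147996e+00 9.99212112e-05 1.40225543e+00] [-0.48  0.35  1.49 -0.    1.3  -0.32]
[[ 9.9000e-01 -1.6000e-01 -5.0000e-02  5.3003e+02]
 [-1.7000e-01 -9.5000e-01 -2.7000e-01 -1.5262e+02]
 [-0.0000e+00  2.8000e-01 -9.6000e-01  3.6953e+02]
 [ 0.0000e+00  0.0000e+00  0.0000e+00  1.0000e+00]]Traceback (most recent call last):
  File "<stdin>", line 6, in <module>
cv2.error: OpenCV(4.12.0) /io/opencv/modules/imgproc/src/shapedescr.cpp:201: error: (-215:Assertion failed) count >= 0 && (depth == CV_32F || depth == CV_32S) in function 'minEnclosingCircle'
```

View pics/d.png

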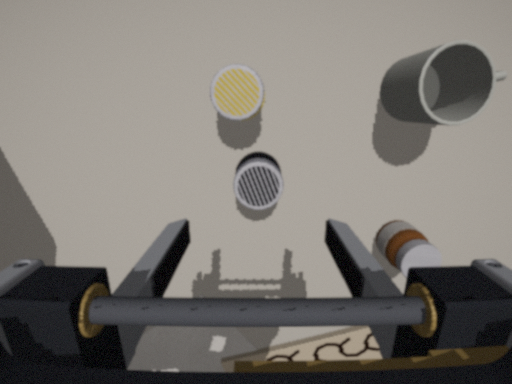

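The wrist view shows the cell's grille circle centred at (258,185), the yellow one at (238,92), and the open fingers on both sides. I'll turn the circle into a position.

```bash
python3 - <<'E'
from h import *
c=dict(np.load('wrist.npz')); print(c['range_z'][185,258],c['range_z'].max())
print(world(c,258,185,64),world(c,233.5,185,64),world(c,282.5,185,64),world(c,258,161.5,64),world(c,258,209.5,64))
g=cv2.cvtColor(c['frame'],cv2.COLOR_RGB2GRAY)
print(world(c,237.5,92,64))
try: print(world(c,258,185))
except Exception as e: print(e)
E
```

```text
313.37415 473.92847
[ 517.466999   -232.82446022   64.        ] [ 490.26991948 -228.21289582   64.        ] [ 544.66726371 -237.43051272   64.        ] [ 521.91203708 -206.45453208   64.        ] [ 512.6044619  -261.67702746   64.        ]
[ 513.10970954 -130.9942956    64.        ]
[ 517.57401906 -232.14093612   66.60374336]
```

Request:
servo_tool(
  motion=[
    [[0,-0.002,-0.1,0,0,0,0],[0,-0.002,-0.2,0,0,0,0],[0,-0.002,-0.26,0,0,0,0],[0,-0.002,-0.3,0,0,0,0],[0,-0.002,-0.319,0,0,0,0],[0,-0.002,-0.319,0,0,0,0],[0,-0.002,-0.319,0,0,0,0]],
  ],
)

```text
clock: 2.25
eef_pos: [518.5, -231.9, 32.1]
eef_rot: [3.14, 0.0, 1.403]
wrist_force: [0.6, 0.1, -0.5]
finger_gap: 94.0
finger_force: 0.0
```

Request:
servo_tool(
  motion=[
    [[0,0,0,0,0,0,0.5],[0,0,0,0,0,0,0.5],[0,0,0,0,0,0,0.5],[0,0,0,0,0,0,0.5],[0,0,0,0,0,0,0.5],[0,0,0,0,0,0,0.5],[0,0,0,0,0,0,0.5],[0,0,0,0,0,0,0.5]],
  ],
  newtons=30,
)

```text
clock: 3.05
eef_pos: [518.1, -231.4, 31.1]
eef_rot: [3.141, 0.0, 1.404]
wrist_force: [-1.0, -0.2, 1.2]
finger_gap: 55.4
finger_force: 30.0
```

Request:
servo_tool(
  motion=[
    [[0,0,0.1,0,0,0,0.5],[0,0,0.2,0,0,0,0.5],[0,0,0.3,0,0,0,0.5],[0,0,0.38,0,0,0,0.5],[0,0,0.38,0,0,0,0.5]],
  ],
)

```text
clock: 3.55
eef_pos: [519.6, -232.1, 226.6]
eef_rot: [3.133, 0.003, 1.404]
wrist_force: [0.3, -0.5, -1.6]
finger_gap: 55.4
finger_force: 30.0
```

Request:
servo_tool(
  motion=[
    [[0.016,0.1,0,0,0,0,0.5],[0.03,0.2,0,0,0,0,0.5],[0.044,0.3,0,0,0,0,0.5],[0.058,0.4,0,0,0,0,0.5],[0.072,0.5,0,0,0,0,0.5],[0.086,0.6,0,0,0,0,0.5],[0.1,0.7,0,0,0,0,0.5],[0.116,0.76,0,0,0,0,0.5],[0.116,0.76,0,0,0,0,0.5],[0.116,0.76,0,0,0,0,0.5]],
  ],
)

```text
clock: 4.55
eef_pos: [575.7, 148.9, 219.5]
eef_rot: [-3.14, 0.001, 1.405]
wrist_force: [0.6, -1.2, -1.6]
finger_gap: 55.6
finger_force: 30.0
```

Request:
servo_tool(
  motion=[
    [[0,0,0,0,0,0,0.5],[0,0,0,0,0,0,0.5]],
  ],
)

```text
clock: 4.75
eef_pos: [576.0, 147.5, 220.8]
eef_rot: [-3.141, 0.0, 1.402]
wrist_force: [0.2, 0.3, -1.6]
finger_gap: 55.7
finger_force: 30.0
```

```bash
python3 - <<'E'
from h import *
c=look('wrist'); s=manip.read_state(); print(s['clock'],s['eef_pos'],s['eef_rot'],s['joints'].round(2),s['wrist_force'])
cv2.imwrite('pics/e.png',cv2.resize(c['frame'],(800,600),interpolation=2)[:,:,::-1])
E
```

```text
4.8 [576.10748879 147.55349154 220.94506003] [-3.14158469e+00  5.25423601e-05  1.40216996e+00] [ 0.19  0.39  1.37 -0.    1.39  0.36] [-0.91053886  0.14878677 -1.43229931]
```

View pics/e.png

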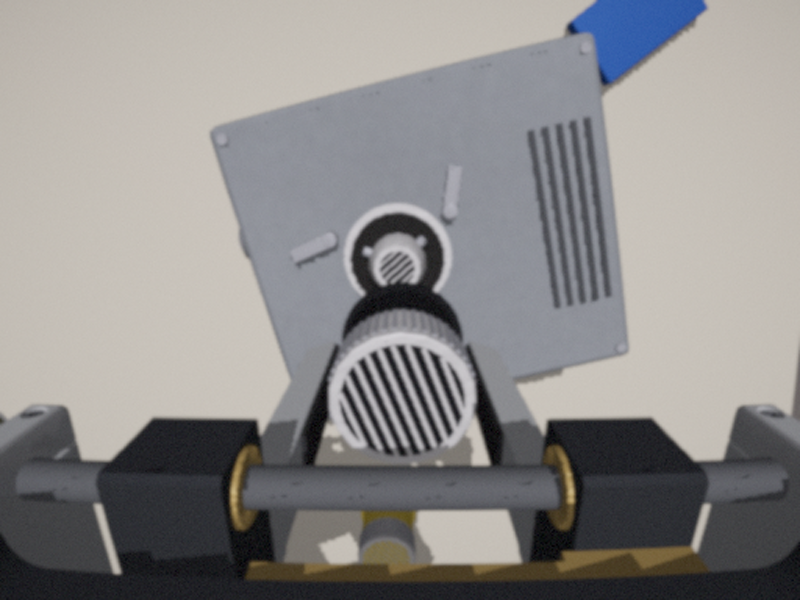

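The wrist view, enlarged, shows the spigot's tip centre at (397,266) and two of its pins at (368,252) and (421,240). The held cell's top circle is centred at about (402,393).

```bash
python3 - <<'E'
from h import *
c=dict(np.load('wrist.npz'));k=1.5625
w=lambda u,v,z:world(c,u/k,v/k,z).round(1)
z0=220.9-31
print('spigot',w(397,266,144.5),'ring',w(398,256,110),'cell',w(402.5,393,z0+64), [w(330,393,z0+64),w(475,393,z0+64),w(402,331,z0+64),w(402,455,z0+64)])
ax=w(397,266,144.5)
for p in [(368,252),(421,240)]:
    q=w(*p,125.5)-ax; print(q,np.hypot(*q[:2]),np.degrees(np.arctan2(q[1],q[0])))
f=c['frame'][115:205,205:305]
cv2.imwrite('pics/f.png',cv2.resize(f,None,fx=6,fy=6,interpolation=2)[:,:,::-1])
E
```

```text
spigot [576.9 173.6 144.5] ring [577.2 173.2 110. ] cell [575.9 148.6 253.9] [array([549.4, 153.1, 253.9]), array([602.3, 144.1, 253.9]), array([579.7, 172.7, 253.9]), array([571.2, 122.1, 253.9])]
[-17.4   8.1 -19. ] 19.19296746206795 155.03721016919297
[ 16.8  10.  -19. ] 19.550959055759957 30.762719534238816
```

View pics/f.png

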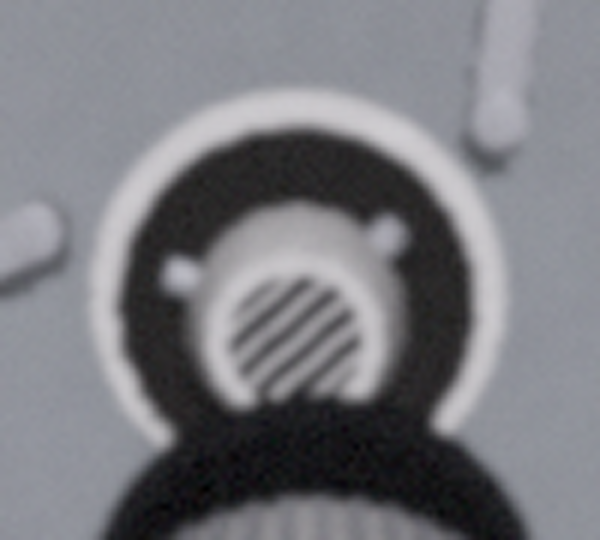

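Request:
servo_tool(
  motion=[
    [[0.002,0.0515,0,0,0,0,0.5],[0.002,0.0515,0,0,0,0,0.5],[0.002,0.0515,-0.03,0,0,0,0.5],[0.002,0.0515,-0.06,0,0,0,0.5],[0.002,0.0515,-0.08,0,0,0,0.5],[0.002,0.0515,-0.09,0,0,0,0.5],[0.002,0.0515,-0.1,0,0,0,0.5],[0.002,0.0515,-0.106,0,0,0,0.5],[0.002,0.0515,-0.11,0,0,0,0.5],[0.002,0.0515,-0.11,0,0,0,0.5]],
  ],
)

```text
clock: 5.8
eef_pos: [577.1, 174.4, 166.0]
eef_rot: [3.141, -0.0, 1.404]
wrist_force: [0.8, -0.2, -1.3]
finger_gap: 55.5
finger_force: 30.0
```

Request:
servo_tool(
  motion=[
    [[0,0,-0.004,0,0,0,0.5],[0,0,-0.008,0,0,0,0.5],[0,0,-0.012,0,0,0,0.5],[0,0,-0.012,0,0,0,0.5],[0,0,-0.012,0,0,0,0.5]],
  ],
)

```text
clock: 6.3
eef_pos: [577.1, 174.4, 159.9]
eef_rot: [-3.142, -0.0, 1.404]
wrist_force: [-0.7, -0.2, -1.7]
finger_gap: 55.4
finger_force: 30.0
```

Request:
servo_tool(
  motion=[
    [[0,0,-0.002,0,0,0,0.5],[0,0,-0.004,0,0,0,0.5],[0,0,-0.005,0,0,0,0.5],[0,0,-0.005,0,0,0,0.5],[0,0,-0.005,0,0,0,0.5]],
  ],
)

```text
clock: 6.8
eef_pos: [577.3, 174.4, 158.3]
eef_rot: [3.141, -0.0, 1.404]
wrist_force: [-1.5, -0.6, 5.4]
finger_gap: 55.8
finger_force: 30.0
```

The cell stands on the pins: about 7 N at the expected height. Now I'll turn it by the collar under light push.

Request:
servo_tool(
  motion=[
    [[0,0,-0.001,0,0,0.016,0.5],[0,0,-0.001,0,0,0.032,0.5],[0,0,-0.001,0,0,0.048,0.5],[0,0,-0.001,0,0,0.064,0.5],[0,0,-0.001,0,0,0.08,0.5],[0,0,-0.001,0,0,0.096,0.5],[0,0,-0.001,0,0,0.112,0.5],[0,0,-0.001,0,0,0.128,0.5],[0,0,-0.001,0,0,0.144,0.5],[0,0,-0.001,0,0,0.144,0.5]],
  ],
)

```text
clock: 7.8
eef_pos: [577.6, 174.7, 158.1]
eef_rot: [3.139, -0.0, 1.858]
wrist_force: [-1.0, 1.1, 6.9]
finger_gap: 55.9
finger_force: 30.0
```

```bash
python3 -c "
from cell import manip; s=manip.read_state(); print(s['eef_pos'],s['eef_rot'],s['wrist_force'],s['moment'],s['joints'][5])"
```

```text
[577.63529999 174.6701843  158.1482908 ] [ 3.13923301e+00 -1.14525357e-04  1.85796605e+00] [-0.97190261  1.10188749  6.93233068] [0.07788747 0.05830562 0.02542977] -0.05439536032182079
```

Request:
servo_tool(
  motion=[
    [[0,0,0,0,0,0.016,0.5],[0,0,0,0,0,0.032,0.5],[0,0,0,0,0,0.048,0.5],[0,0,0,0,0,0.064,0.5],[0,0,0,0,0,0.08,0.5],[0,0,0,0,0,0.096,0.5],[0,0,0,0,0,0.112,0.5],[0,0,0,0,0,0.128,0.5],[0,0,0,0,0,0.144,0.5],[0,0,0,0,0,0.144,0.5]],
  ],
)

```text
clock: 8.8
eef_pos: [577.1, 174.4, 156.9]
eef_rot: [-3.142, 0.0, 2.309]
wrist_force: [0.1, -0.5, -0.4]
finger_gap: 55.4
finger_force: 30.0
```

```bash
python3 -c "
from cell import manip; s=manip.read_state(); print(s['eef_pos'],s['eef_rot'],s['wrist_force'],s['moment'],s['joints'][5])"
```

```text
[577.07497179 174.37651746 156.87949412] [-3.14154798e+00  5.46060271e-06  2.30921173e+00] [ 0.11219407 -0.49430647 -0.35014612] [ 0.00953335 -0.13792    -0.02508608] -0.5056953337424821
```

The cell has dropped into key: z is 1.6 mm lower and the push is gone. I'll lower it.

Request:
servo_tool(
  motion=[
    [[0,0,-0.003,0,0,0,0.5],[0,0,-0.006,0,0,0,0.5],[0,0,-0.009,0,0,0,0.5],[0,0,-0.012,0,0,0,0.5],[0,0,-0.012,0,0,0,0.5],[0,0,-0.012,0,0,0,0.5]],
  ],
)

```text
clock: 9.4
eef_pos: [577.1, 174.4, 150.9]
eef_rot: [-3.142, -0.0, 2.308]
wrist_force: [-0.9, 0.1, -1.7]
finger_gap: 55.5
finger_force: 30.0
```

```bash
python3 -c "
from cell import manip; s=manip.read_state(); print(s['eef_pos'],s['eef_rot'],s['wrist_force'],s['moment'],s['joints'][5])"
```

```text
[577.0821648  174.37796341 150.92310069] [-3.14151648e+00 -1.88765608e-05  2.30831038e+00] [-0.85222265  0.11749772 -1.746031  ] [-0.02215453 -0.13033124  0.05011118] -0.5047988131223192
```

Request:
servo_tool(
  motion=[
    [[0,0,-0.003,0,0,0,0.5],[0,0,-0.006,0,0,0,0.5],[0,0,-0.009,0,0,0,0.5],[0,0,-0.012,0,0,0,0.5],[0,0,-0.015,0,0,0,0.5],[0,0,-0.018,0,0,0,0.5],[0,0,-0.018,0,0,0,0.5],[0,0,-0.018,0,0,0,0.5],[0,0,-0.018,0,0,0,0.5]],
  ],
  newtons=55,
)

```text
clock: 10.3
eef_pos: [577.3, 174.4, 143.5]
eef_rot: [3.14, 0.001, 2.308]
wrist_force: [-5.6, -1.8, 13.9]
finger_gap: 55.7
finger_force: 55.0
```

Request:
servo_tool(
  motion=[
    [[0,0,-0.002,0,0,0,0.5],[0,0,-0.003,0,0,0,0.5],[0,0,-0.003,0,0,0,0.5],[0,0,-0.003,0,0,0,0.5],[0,0,-0.003,0,0,0,0.5],[0,0,-0.003,0,0,0,0.5]],
  ],
)

```text
clock: 10.9
eef_pos: [577.5, 174.3, 143.4]
eef_rot: [3.14, 0.002, 2.308]
wrist_force: [-10.6, -4.0, 26.2]
finger_gap: 55.3
finger_force: 55.0
```

```bash
python3 - <<'E'
from h import *
s=manip.read_state(); print(s['eef_pos'],s['wrist_force'],s['moment'])
c=look('wrist'); b=look('scene')
A=cv2.resize(c['frame'],(600,450)); B=cv2.resize(b['frame'][130:230,230:350],(200,167))
B=cv2.copyMakeBorder(B,0,283,0,0,0); cv2.imwrite('pics/g.png',np.hstack([A,B])[:,:,::-1])
T=manip.camera('top'); 
P=np.array([world(c,u,v) for u in range(150,360,2) for v in range(100,330,2) if c['range_z'][v,u]>0])
Q=P[(np.hypot(P[:,0]-577,P[:,1]-174.4)<22)&(P[:,2]>140)&(P[:,2]<200)]; print('cell top z',np.median(Q[:,2]),len(Q),'expect 176.5')
E
```

```text
[577.46692779 174.32056973 143.38337297] [-10.5999699   -3.97197574  26.20583912] [-1.04254225  2.28537336  0.02765924]
cell top z 176.61161016320602 1016 expect 176.5
```

View pics/g.png

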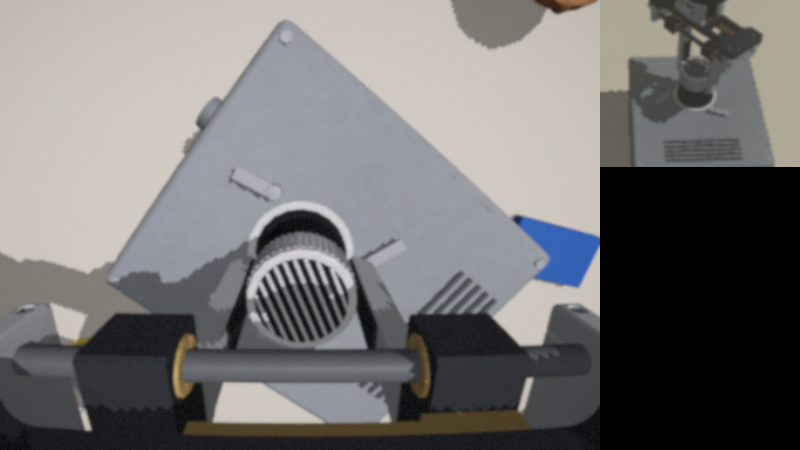

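The picture shows the cell seated on the spigot inside the seal ring, held in the fingers, with its top circle at about (300,300). It is at the hard stop: 1.5 mm more command gave +12 N and only 0.1 mm of travel. The cell's top is at 176.6 mm against 176.5 mm expected.

```bash
python3 -c "
from cell import manip; print(manip.sign_off())"
```

```text
the job is handed in; nothing more can be done
None
```

The filter cell is keyed onto the spigot and pushed fully home against the seal stop, held there in the fingers at 26 N push and 55 N grip, and the job was handed in at about 11 s with the mug, jar and clog left alone.

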